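# Batch-stamp a hook box in the marking press

### The job

Batch-mark the blue hook box in the hand press: lay it label up, flat and square between the corner locators of the orange nest and let go of it, push the shuttle fully home under the head by its black knob, and pull the side lever right down for a moment so that the stamp presses on the box. Let the lever return up, and draw the shuttle fully out again with the box still seated flat, ready to be taken off. Set the box down rather than dropping it, and leave the other boxes, the red spool and the bead jar where they are.

Things in the scene. Friction and masses are not known exactly. Their poses are not given: they have to be found in the camera images.
- blue_box_centre (a point): Centre (half-way up) of the slim hook box with a blue label, 46 x 66 x 10.5 mm, about 18 g, lying flat on the desk, label up. Its z points up, its y runs along the 66 mm length, its x along the 46 mm width; either end may point to the rear of the nest. Grip it across the 46 mm width.
- blue_box: The same blue hook box; this point is the centre of its underside.
- nest (a point): Centre of the floor of the shuttle's orange nest, 34 mm above the desk. x: along the slide to the press head; z up. Pocket 69 mm along x by 49 mm along y (1.5 mm play round the box, its length along x). Four L-shaped corner locators 9 mm high, the upper 5 mm flared outward 3 mm; mid long sides a 40 mm gap for fingers, nothing there over 26 mm above the desk. Seated box: 1.5 mm above the locators.
- shuttle (a joint): Slide of the shuttle, m: 0 fully out towards the robot (loading place), 0.14 fully home under the stamp; stops at both ends, about 1.2 N friction, stays where it is left. Starts out or up to 25 mm in.
- pull_knob (a point): Grip point of the shuttle's upright black knob, 18 mm diameter, 120 mm in front of the nest's centre; it rises from the tongue, whose top is 30 mm above the desk, to 72 mm; this point is 56 mm above the desk. It travels with the shuttle.
- lever (a joint): Side lever of the press, rad: 0 at rest (up, 50 degrees above level), 0.92 right down (a stop). A spring returns it to 0 when it is let go; 4 to 7 N at the ball pull it down. It drives the ram 20 mm down; with a seated box under the stamp the stamp's own spring then presses the box with about 6 N.
- lever_ball (a point): Centre of the black ball, 32 mm diameter, at the end of the lever, 110 mm to the left of the slide's centre line, about 250 mm above the desk at rest and 112 mm right down. It swings in the upright plane of the slide direction, down and towards the robot. Push it down from above or pinch it across the nest's y.
- lever_pivot (a point): Point on the lever's hinge axis, in the plane in which the ball swings, 120 mm above the desk; the ball's centre moves on a circle of 170 mm about it. It is fixed on the press; the hinge axis runs along the nest's y.
- stamp: The brass stamp with a rubber face (36 x 24 mm) under the ram in the press head, this point on its lower face's centre, 61 mm above the desk at rest (17 mm above a seated box).
- yellow_box: Bystander: hook box with a light yellow label, 46 x 66 x 10.5 mm, lying flat left of the press; underside centre.
- amber_box: Bystander: hook box with an amber yellow label, 46 x 66 x 10.5 mm, lying flat left of the press; underside centre.
- red_spool: Bystander: line spool with a red top, 62 mm diameter, 24 mm high, lying flat; underside centre.
- bead_jar: Bystander: upright white-capped jar, 47 mm diameter, 98 mm high; underside centre.

How it is judged:
On the way, in this order (a step that is already met when the one before it is completed fails the run):
1. the blue box lies flat and square in the nest, let go of (x of blue_box_centre in the frame of nest between -0.003 and 0.003 m and y of blue_box_centre in the frame of nest between -0.003 and 0.003 m and z of blue_box_centre in the frame of nest between 0.003 and 0.0075 m and angle between blue_box_centre's own z axis and vertical below 0.05 rad and angle between the y axis of blue_box_centre and the x axis of nest, either way round below 0.07 rad and contact force between the fingers and blue_box below 0.1 N), for 0.2 s.
2. the shuttle is fully home with the box seated (x of blue_box_centre in the frame of nest between -0.003 and 0.003 m and y of blue_box_centre in the frame of nest between -0.003 and 0.003 m and z of blue_box_centre in the frame of nest between 0.003 and 0.0075 m and angle between blue_box_centre's own z axis and vertical below 0.05 rad and angle between the y axis of blue_box_centre and the x axis of nest, either way round below 0.07 rad and value of joint shuttle above 0.136 m), for 0.1 s.
3. the lever is right down, the shuttle home, and the stamp presses on the seated box (all of step 2 and value of joint lever above 0.86 rad and contact force between stamp and blue_box above 3 N), for 0.15 s.
At the end, for the whole second after the job is handed in: The blue box lies at rest in the nest: its centre within 3 mm of the pocket's centre each way, down on the nest's floor, tilted under 0.05 rad and within 0.07 rad of square, not held; the shuttle is fully out (under 6 mm), the lever back up (under 0.1 rad) (all of step 1 and value of joint shuttle below 0.006 m and value of joint lever below 0.1 rad and linear speed of blue_box below 0.02 m/s); the robot touches nothing.
It fails at once if the blue box is dropped (from more than about 2 cm) (contact force between anything else and blue_box below 0.02 N and linear speed of blue_box above 0.6 m/s).
It fails at once if the yellow box is moved by more than 10 mm (distance of yellow_box from where it was at the start of the episode above 0.01 m).
It fails at once if the amber box is moved by more than 10 mm (distance of amber_box from where it was at the start of the episode above 0.01 m).
It fails at once if the red spool is moved by more than 10 mm (distance of red_spool from where it was at the start of the episode above 0.01 m).
It fails at once if the bead jar is moved by more than 10 mm (distance of bead_jar from where it was at the start of the episode above 0.01 m).
It also fails if it takes over 72 s, if anything falls off the work surface, if the arm or the gripper's body presses on something with over 40 N, if the wrist force passes 120 N, or if a joint passes its speed limit or range.

### The arm

A 6-joint arm with a two-finger parallel gripper is mounted at the origin on a cart in front of the work surface, level with it; the furniture and walls round the work are solid. World frame = base frame: x ahead of the robot, y to its left, z up, the work surface at z = 0. Lengths are in m, angles in rad, forces in N, time in s.
With the tool pointing down it reaches from about 0.325 to 0.9 m from the base axis. Payload 6.1 kg.
Tool frame: the origin (TCP) lies midway between the tips of the shut fingers; the grasp point (between the pads) lies 19 mm behind it; z points along the fingers, y is the line along which they close (so a half turn about z gives the same grasp; the last joint's range is limited). The gripper opens to 85 mm and grips with 20 to 120 N. Pads are 22 mm wide; open, the fingers measure 114 mm over their backs; the gripper's body (76 mm by 85 mm) begins 54 mm behind the grasp point. The pads swing forward as they close: fully open they stand 13 mm farther back than shut.
Start: joints at [1.058, 0.22, 1.526, -0, 1.395, -0.126], TCP at [0.236, 0.579, 0.231] pointing down, gripper open.
Joint ranges: [-2.98, 2.98], [-0.91, 2.08], [0.09, 2.57], [-1.24, 4.39], [0.2, 2.65], [-2.68, 2.68]. Speed limits (rad/s): [2.57, 2.57, 3.01, 3.14, 3.14, 3.14].

### API

Orientations are given as [roll, pitch, yaw] about the fixed x, y, z axes, in that order (R = Rz(yaw) Ry(pitch) Rx(roll)).
In Python, from plant import movep, move_l, set_joints, gripper_to, hold, inverse_kinematics, observe, get_image, get_calibration, Unreachable, job_done gives the robot as it stands. Calls block until the motion is done:
- movep(position, orientation): joint-space move of the TCP to a pose.
- move_l(position, feed=0.15, rotation=None, max_force=None): straight line of the TCP; rotation=None keeps the orientation; feed is the mean speed in m/s. With max_force (N) it stops when the force on the tool has changed by that much, and returns True; else False.
- set_joints(angles): joint-space move.
- gripper_to(opening, f_grip=None): finger opening in m; f_grip is the grip in N (None keeps the last); returns when the fingers have stopped.
- hold(seconds).
- inverse_kinematics(position, orientation): joint angles nearest the present ones, or None.
- observe(): the state.
- get_image(name): name is "scene" or "top" or "wrist"; returns (picture, depth): 420x560x3 uint8, red, green, blue; 420x560 float32, m along the optical axis (not along the pixel's ray), 0 where there is no reading.
- get_calibration(name): a dict with "intrinsics" (3x3 intrinsics, pixels), "dist_coeffs" ([k1, k2, p1, p2, k3] as OpenCV has them; the pictures are not rectified), "world_from_camera" (4x4, takes a point from camera to world coordinates). Camera axes: x right, y down, z forward; pixel columns grow to the right and rows downward; lengths in m; the calibration is good to about 2 mm. A picture is of the moment at which its call begins: read the wrist's pose just before it. get_calibration takes no time and is no camera call; for the wrist camera it gives the pose at the moment of the call.
A pose or a line that the arm cannot do raises Unreachable and nothing moves.
- job_done(): hands the job in; it is judged then, once.
The state is a dict: "time_s": time; "q": joint angles; "joint_velocities": joint speeds; "joint_torque": joint torques, N m; "eef_pos": TCP position; "tcp_rot": TCP orientation; "ft_force": force on the tool from outside, world axes, zero at the start; "torque": the same for the moment, N m; "opening": finger opening in m; "grasp_force": force on a finger pad.
Only numpy, scipy, OpenCV 4.12 (cv2) and the standard library are available. Lean on these libraries where they do the work, as an engineer would, in place of code of your own. Each camera call takes 0.05 s, during which the arm holds its last target. There are 200 camera calls.

## Working session

There is one attempt and no reset: what is moved stays moved. The work goes in short steps, each a Python script; the robot and the scene stay as the last script left them, time stands still between calls to the robot, and variables do not carry over. Pictures are saved under pics/ and viewed, at most 10 in all, crops included, and the job is handed in when it is done.

```bash
ls; mkdir -p pics; python3 - <<'E'
from plant import *
import cv2,numpy as np
for n in("scene","top"):
    p,d=get_image(n);cv2.imwrite(f"pics/{n}0.png",p[:,:,::-1]);np.save(f"{n}0.npy",d)
    c=get_calibration(n);print(n,c)
s=observe();print(s)
E
```

```text
pics
scene {'intrinsics': array([[426.81312204,   0.        , 283.52333279],
       [  0.        , 426.81312204, 201.73706454],
       [  0.        ,   0.        ,   1.        ]]), 'dist_coeffs': array([-0.06236804,  0.        ,  0.        ,  0.        ,  0.        ]), 'world_from_camera': array([[ 0.61649062, -0.55413678,  0.55934939,  0.01446773],
       [-0.78728505, -0.42388877,  0.44777289, -0.1822162 ],
       [-0.0110255 , -0.7164152 , -0.69758705,  0.836852  ],
       [ 0.        ,  0.        ,  0.        ,  1.        ]])}
top {'intrinsics': array([[392.65754466,   0.        , 278.7217145 ],
       [  0.        , 392.65754466, 219.56407945],
       [  0.        ,   0.        ,   1.        ]]), 'dist_coeffs': array([-0.01765014,  0.        ,  0.        ,  0.        ,  0.        ]), 'world_from_camera': array([[ 1.07254966e-03, -9.80938257e-01,  1.94316715e-01,
         3.48916157e-01],
       [-9.99239060e-01,  6.52493869e-03,  3.84542087e-02,
         2.18463433e-01],
       [-3.89891091e-02, -1.94210096e-01, -9.80184823e-01,
         1.14633916e+00],
       [ 0.00000000e+00,  0.00000000e+00,  0.00000000e+00,
         1.00000000e+00]])}
{'time_s': 0.1, 'q': array([ 1.05793066e+00,  2.21176692e-01,  1.52749872e+00, -1.77207676e-05,
        1.39472204e+00, -1.26074939e-01]), 'joint_velocities': array([ 9.14834609e-05, -1.99831797e-03, -2.08185866e-03,  3.20908448e-04,
        2.10481400e-04,  1.25846938e-03]), 'joint_torque': array([ 1.90332437e-03, -4.98243499e+01, -3.90543687e+01, -1.38970904e-04,
        5.66228293e-03, -2.61989487e-05]), 'eef_pos': array([0.23548143, 0.57834273, 0.23028935]), 'tcp_rot': array([-3.13979999e+00, -2.09634326e-04,  2.75480486e+00]), 'ft_force': array([ 0.41358776, -1.17818454, -0.31375065]), 'torque': array([-0.05096177, -0.03439363, -0.02603652]), 'grasp_force': 0.0, 'opening': 0.08539687148325224}
```

View pics/top0.png

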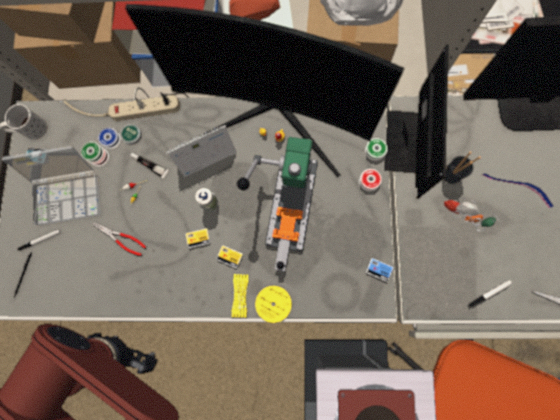

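View pics/scene0.png

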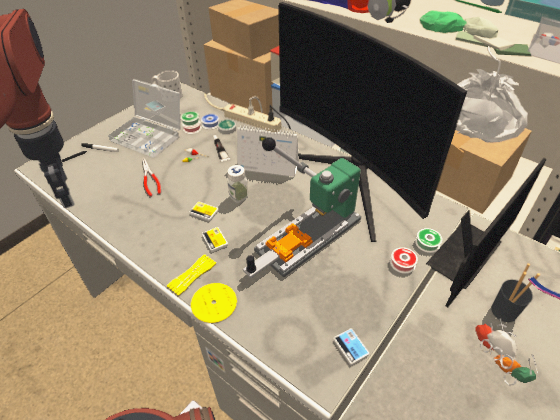

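The top view shows the blue box at (380,269), the nest at (289,223), the knob at (281,267), the ball at (243,184), the jar at (205,198) and the red spool at (371,179). The scene view agrees with this; the blue box is at (350,346) and the knob at (250,262).

```bash
cat > h.py <<'E'
from plant import *
import cv2,numpy as np
def ray(c,uv):
    uv=np.asarray(uv,float).reshape(-1,1,2)
    n=cv2.undistortPoints(uv,c["intrinsics"],c["dist_coeffs"]).reshape(-1,2)
    T=c["world_from_camera"]; d=np.c_[n,np.ones(len(n))]@T[:3,:3].T
    return T[:3,3],d
def plane(c,uv,z):
    o,d=ray(c,uv); return o+d*((z-o[2])/d[:,2])[:,None]
def tri(c1,u1,c2,u2):
    (o1,d1),(o2,d2)=ray(c1,u1),ray(c2,u2); d1=d1[0]; d2=d2[0]
    t=np.linalg.lstsq(np.c_[d1,-d2],o2-o1,rcond=None)[0]
    a,b=o1+t[0]*d1,o2+t[1]*d2
    return (a+b)/2,np.linalg.norm(a-b)
def hsvmask(p,lo,hi):
    m=cv2.inRange(cv2.cvtColor(p,cv2.COLOR_RGB2HSV),np.array(lo),np.array(hi))
    return m
def blobs(m,amin=30):
    cs,_=cv2.findContours(m,cv2.RETR_EXTERNAL,cv2.CHAIN_APPROX_NONE)
    return sorted([c for c in cs if cv2.contourArea(c)>amin],key=cv2.contourArea,reverse=True)
E
python3 - <<'E'
from h import *
c=get_calibration("top");s=get_calibration("scene")
for n,uv,z in[("box",(380,269),.01),("nest",(289,223),.035),("knobtop",(282,266),.072),("ball",(243,184),.25),("jar",(204,196),.098),("spool",(371,180),.024),("yel",(197,238),.01),("amb",(229,257),.01),("head",(300,145),.2),("railfront",(285,247),.02),("monR",(437,90),.2)]: print(n,plane(c,[uv],z)[0].round(3))
print("ball",tri(c,(243,184),s,(268,144)))
print("knob",tri(c,(282,264),s,(250,258)))
d=np.load("top0.npy"); o,dd=ray(c,[(x,y) for x,y in((390,80),(300,65),(150,20),(270,105),(300,145),(243,184),(437,90),(437,190))])
for v,(x,y) in zip(dd,((390,80),(300,65),(150,20),(270,105),(300,145),(243,184),(437,90),(437,190))): print(x,y,(o+v*d[y,x]).round(3))
q=plane(s,[(350,346)],.01);print("box scene",q)
E
```

```text
box [ 0.428 -0.027  0.01 ]
nest [0.559 0.232 0.035]
knobtop [0.433 0.252 0.072]
ball [0.613 0.339 0.25 ]
jar [0.625 0.468 0.098]
spool [ 0.689 -0.01   0.024]
yel [0.52  0.504 0.01 ]
amb [0.464 0.408 0.01 ]
head [0.73  0.201 0.2  ]
railfront [0.491 0.244 0.02 ]
monR [ 0.877 -0.156  0.2  ]
ball (array([0.61297303, 0.33916811, 0.25034887]), np.float64(0.0011250485960504165))
knob (array([0.43641082, 0.25256992, 0.07660875]), np.float64(0.003643257188311015))
390 80 [0.798 0.014 0.386]
300 65 [0.88  0.202 0.32 ]
150 20 [0.956 0.537 0.389]
270 105 [0.906 0.287 0.078]
300 145 [0.744 0.201 0.166]
243 184 [0.609 0.337 0.264]
437 90 [ 0.893 -0.167  0.171]
437 190 [ 0.663 -0.209  0.   ]
box scene [[ 0.42390903 -0.02491081  0.01      ]]
```

```bash
python3 - <<'E'
from h import *
Y=np.pi-.16
movep([.48,.25,.36],[np.pi,0,Y])
p,d=get_image("wrist");c=get_calibration("wrist");cv2.imwrite("pics/w1.png",p[:,:,::-1]);np.savez("w1.npz",p=p,d=d,**c)
print(c)
movep([.40,-.03,.28],[np.pi,0,np.pi/2])
p,d=get_image("wrist");c=get_calibration("wrist");cv2.imwrite("pics/w2.png",p[:,:,::-1]);np.savez("w2.npz",p=p,d=d,**c)
print(c["world_from_camera"],observe()["time_s"])
E
python3 -c "
import cv2,numpy as np
a=cv2.imread('pics/w1.png');b=cv2.imread('pics/w2.png');cv2.imwrite('pics/w12.png',cv2.resize(np.vstack([a,b]),(400,600)))"
```

```text
{'intrinsics': array([[340.37760009,   0.        , 272.50519675],
       [  0.        , 340.37760009, 210.54279946],
       [  0.        ,   0.        ,   1.        ]]), 'dist_coeffs': array([-0.0708082,  0.       ,  0.       ,  0.       ,  0.       ]), 'world_from_camera': array([[ 1.58863765e-01,  9.37652318e-01,  3.09144683e-01,
         3.99591985e-01],
       [ 9.87300484e-01, -1.50798896e-01, -4.99744555e-02,
         2.63175028e-01],
       [-2.39986957e-04,  3.13157825e-01, -9.49701068e-01,
         5.00457844e-01],
       [ 0.00000000e+00,  0.00000000e+00,  0.00000000e+00,
         1.00000000e+00]])}
[[ 9.99998372e-01  1.67230190e-03  6.78349613e-04  4.00173000e-01]
 [ 1.80081350e-03 -9.49182589e-01 -3.14720780e-01  5.11516727e-02]
 [ 1.17569484e-04  3.14721489e-01 -9.49184055e-01  4.21499833e-01]
 [ 0.00000000e+00  0.00000000e+00  0.00000000e+00  1.00000000e+00]] 2.9417
```

View pics/w1.png

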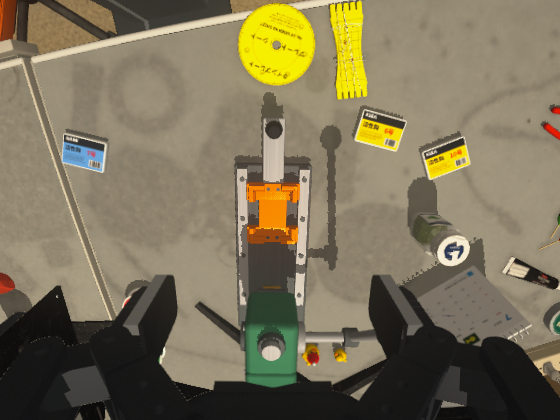

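View pics/w2.png

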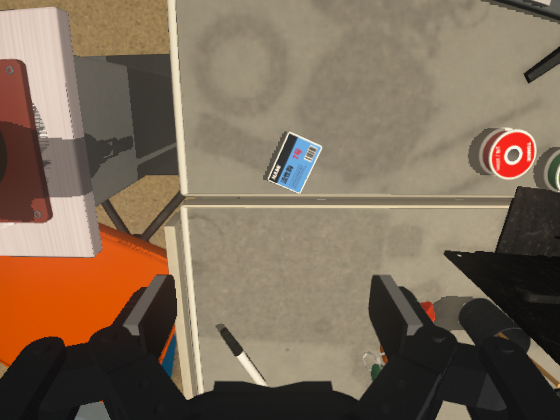

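The w1 view shows the nest centred near (273,212) and the knob top at (272,130), with the press straight in the picture. The w2 view shows the blue box at (294,162), rotated about 25°.

```bash
python3 - <<'E'
from h import *
def rect(P):
    (cx,cy),(w,h),a=cv2.minAreaRect((P[:,:2]*1000).astype(np.float32))
    a=np.deg2rad(a)
    if w<h: w,h,a=h,w,a+np.pi/2
    return [round(float(v),4) for v in(cx/1e3,cy/1e3,w,h,(a+np.pi/2)%np.pi-np.pi/2)]
W=np.load("w2.npz");p=W["p"]
hsv=cv2.cvtColor(p,cv2.COLOR_RGB2HSV).astype(int);H,S,V=hsv[...,0],hsv[...,1],hsv[...,2]
roi=np.zeros(H.shape,bool);roi[120:193,255:335]=1
bg=np.median(V[120:190,340:380]);print("bg",bg)
for nm,m in(("col",((S>90)|(V>bg+45))&roi),("col+blk",((S>90)|(V>bg+45)|(V<60))&roi)):
    m=cv2.morphologyEx((m*255).astype(np.uint8),cv2.MORPH_CLOSE,np.ones((5,5)))
    b=blobs(m)[0]; print(nm,rect(plane(W,b.reshape(-1,2),.0105)))
o,d=ray(W,np.argwhere(roi)[:,::-1]);P=o+d*W["d"][roi][:,None];k=P[:,2]>.006
print("depth",P[k,2].mean(),rect(P[k]))
# nest
W=np.load("w1.npz");p=W["p"]
m=hsvmask(p,(5,150,100),(20,255,255));m[:150]=0;m[260:]=0;m[:,:225]=0;m[:,325:]=0
m=cv2.morphologyEx(m,cv2.MORPH_CLOSE,np.ones((9,9)))
b=np.vstack(blobs(m)).reshape(-1,2)
for z in(.034,.043):print("nest",z,rect(plane(W,b,z)))
o,d=ray(W,np.argwhere(m>0)[:,::-1]);P=o+d*W["d"][m>0][:,None]
print(np.percentile(P[:,2],[1,10,25,50,75,90,99]).round(4));k=P[:,2]>.038;print("locs",rect(P[k]))
hs=cv2.cvtColor(p,cv2.COLOR_RGB2GRAY);g=cv2.circle(np.zeros(hs.shape,np.uint8),(274,130),14,1,-1)>0
m=((hs<60)&g).astype(np.uint8)*255;b=blobs(m)[0];print("knob",cv2.minEnclosingCircle(b),)
q=cv2.moments(m);print(plane(W,[(q["m10"]/q["m00"],q["m01"]/q["m00"])],.068))
print("depth knob",W["d"][130,274], (ray(W,[(274,130)])[0]+ray(W,[(274,130)])[1]*W["d"][130,274]))
cv2.imwrite("pics/c.png",cv2.resize(np.hstack([p[110:270,210:340,::-1],np.load("w2.npz")["p"][90:250,230:360,::-1]]),None,fx=3,fy=3))
E
```

```text
bg 143.0
col [0.427, -0.0241, 65.4037, 45.5121, 1.1592]
col+blk [0.427, -0.0241, 65.4037, 45.5121, 1.1592]
depth 0.013570627893358635 [0.4282, -0.0062, 110.4258, 63.8548, 1.501]
nest 0.034 [0.5561, 0.2381, 94.7189, 74.3955, -0.1831]
nest 0.043 [0.5531, 0.2386, 92.8914, 72.9601, -0.1831]
[0.0181 0.0309 0.0316 0.0325 0.0373 0.0409 0.0426]
locs [0.4998, 0.2475, 202.7865, 67.6634, -0.1722]
knob ((273.8255920410156, 129.47674560546875), 8.56324291229248)
[[0.43467941 0.25848749 0.068     ]]
depth knob 0.41993293 [[0.43615972 0.25906188 0.07040393]]
```

View pics/c.png

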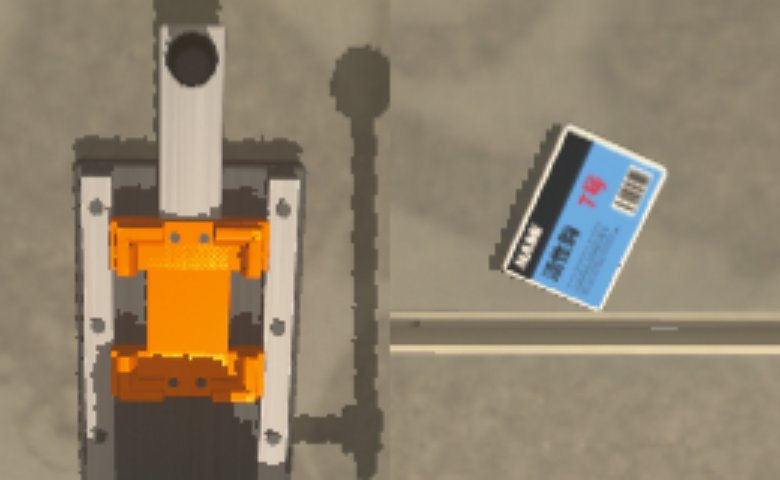

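```bash
cat > ortho.py <<'E'
from h import *
A=-.166; N0=np.array([.5545,.2384])
ex=np.array([np.cos(A),np.sin(A)]);ey=np.array([-np.sin(A),np.cos(A)])
def ortho(W,z,xr=(-.15,.08),yr=(-.06,.06),s=.0005):
    # rows: nest x downwards from front; cols: nest y
    X,Yy=np.meshgrid(np.arange(*xr,s),np.arange(*yr,s),indexing="ij")
    P=np.dstack([N0[0]+X*ex[0]+Yy*ey[0],N0[1]+X*ex[1]+Yy*ey[1],np.full(X.shape,z)]).reshape(-1,3)
    T=np.linalg.inv(W["world_from_camera"])
    uv=cv2.projectPoints(P,cv2.Rodrigues(T[:3,:3])[0],T[:3,3],W["intrinsics"],W["dist_coeffs"])[0].reshape(*X.shape,2).astype(np.float32)
    return cv2.remap(W["p"],uv[...,0],uv[...,1],cv2.INTER_LINEAR)
E
python3 - <<'E'
from ortho import *
movep([.47,.25,.33],[np.pi,0,np.pi+A])
def shot(n):
    p,d=get_image("wrist");c=get_calibration("wrist");np.savez(n,p=p,d=d,**c)
move_l([.47,.25,.24]);shot("n1.npz")
move_l([.47,.25,.36],feed=.3)
movep([.57,.235,.36],[np.pi,0,A]);shot("n2.npz");print(observe()["time_s"])
I=[ortho(np.load(f"n{i}.npz"),z) for z in(.034,.072) for i in(1,2)]
cv2.imwrite("pics/o.png",np.hstack(I[:2]+[I[2][:,:],I[3]])[...,::-1][:, :800] if 0 else cv2.resize(np.hstack(I),(800,383))[...,::-1])
for i in(1,2):
    o=ortho(np.load(f"n{i}.npz"),.034)
    m=hsvmask(o,(5,150,120),(22,255,255))
    r=[]
    for k in range(280,322,2):   # rows between locators
        c=np.flatnonzero(m[k,60:180]); 
        if len(c): r.append((k*.5-150,(c[0]+60)*.5-60,(c[-1]+60)*.5-60))
    r=np.array(r);print("strip",i,r[::5])
    print(" mid fit",np.polyfit(r[:,0],r[:,1:].mean(1),1))
    c=np.flatnonzero(m.sum(1)>255*40);print(" rows",c[0]*.5-150,c[-1]*.5-150)
    o=cv2.cvtColor(ortho(np.load(f"n{i}.npz"),.072),cv2.COLOR_RGB2GRAY)
    mm=(o<70).astype(np.uint8)*255;mm[140:]=0;mm[:,:70]=0;mm[:,170:]=0
    for b in blobs(mm,200)[:2]:
        (x,y),R=cv2.minEnclosingCircle(b);print(" knob xy",y*.5-150,x*.5-60,"R",R*.5)
E
```

```text
8.0583
strip 1 [[-10.  -19.5  19.5]
 [ -5.  -20.   19.5]
 [  0.  -20.   19.5]
 [  5.  -20.   20. ]
 [ 10.  -20.   20. ]]
 mid fit [ 0.00584416 -0.14285714]
 rows -45.0 50.5
 knob xy -121.5764102935791 0.0853118896484375 R 11.662580490112305
strip 2 [[-10.  -20.   19.5]
 [ -5.  -20.5  20. ]
 [  0.  -20.5  19.5]
 [  5.  -20.5  19.5]
 [ 10.  -20.5  19.5]]
 mid fit [-0.01396104 -0.42857143]
 rows -44.0 47.5
 knob xy -106.25 0.0 R 17.925241470336914
```

View pics/o.png

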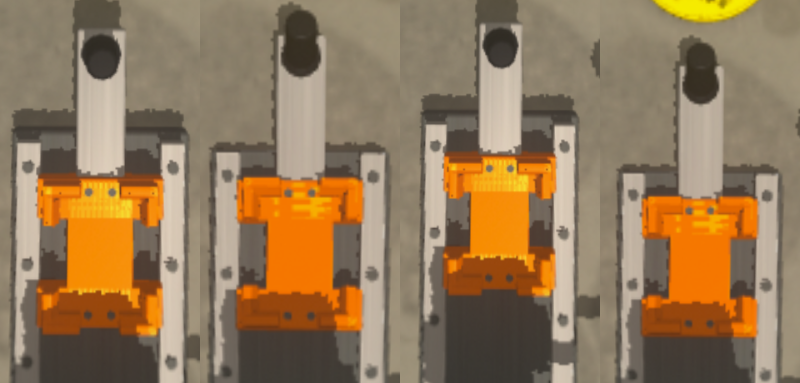

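The rectified views from opposite sides agree sideways within 0.3 mm. The nest centre is about +1.9 mm in x and −0.3 mm in y from my guess, with the slide at about −0.168 rad. Next, a close look at the box, then the grasp.

```bash
cat >> h.py <<'E'
NEST=np.array([.5563,.2378]); A=-.168
EX=np.array([np.cos(A),np.sin(A)]);EY=np.array([-np.sin(A),np.cos(A)])
def rect(P):
    (cx,cy),(w,h),a=cv2.minAreaRect((P[:,:2]*1000).astype(np.float32))
    a=np.deg2rad(a)
    if w<h: w,h,a=h,w,a+np.pi/2
    return [float(v) for v in(cx/1e3,cy/1e3,w,h,(a+np.pi/2)%np.pi-np.pi/2)]
E
python3 - <<'E'
from h import *
B=[.427,-.0241];y=1.159
movep([*B,.30],[np.pi,0,y]);move_l([*B,.15],feed=.25)
p,d=get_image("wrist");W=get_calibration("wrist")
u=cv2.projectPoints(np.array([[*B,.0105]]),*[(cv2.Rodrigues(T[:3,:3])[0],T[:3,3]) for T in[np.linalg.inv(W["world_from_camera"])]][0],W["intrinsics"],W["dist_coeffs"])[0].ravel();print(u)
hsv=cv2.cvtColor(p,cv2.COLOR_RGB2HSV).astype(int);S,V=hsv[...,1],hsv[...,2]
g=((S>90)|(V>185))
x0,y0=u.astype(int);r=np.zeros(g.shape,bool);r[max(0,y0-65):y0+65,x0-65:x0+65]=1
m=cv2.morphologyEx(((g&r)*255).astype(np.uint8),cv2.MORPH_CLOSE,np.ones((7,7)))
b=blobs(m)[0];R=rect(plane(W,b.reshape(-1,2),.0105));print(np.round(R,4))
if 64<R[2]<68 and 44<R[3]<48:
    B=R[:2];y=R[4]%np.pi
    gripper_to(.060)
    move_l([*B,.05],rotation=[np.pi,0,y])
    hit=move_l([*B,-.012],feed=.02,max_force=4);s=observe();print(hit,s["eef_pos"],s["ft_force"],s["time_s"],s["opening"])
    move_l([*B,s["eef_pos"][2]+.004],feed=.05)
    gripper_to(.03,20);s=observe();print(s["opening"],s["grasp_force"],s["eef_pos"],s["time_s"])
p,d=get_image("wrist");cv2.imwrite("pics/g.png",p[:,:,::-1])
E
```

```text
[270.68278382 196.43475362]
[ 4.27800e-01 -2.83000e-02  7.27225e+01  4.81187e+01  1.17700e+00]
```

View pics/g.png

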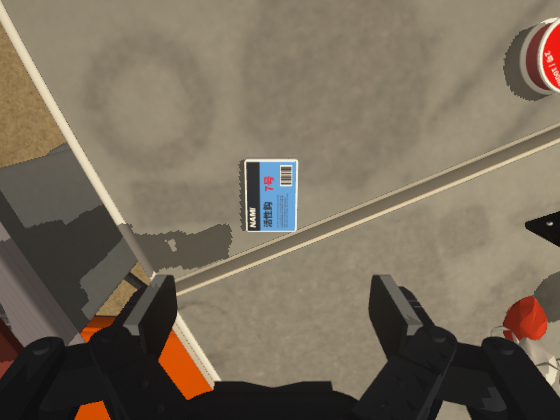

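The box sits at columns 245–298 and rows 160–232, square to the tool, with its centre at (271.5,196). My prediction was (270.7,196.4), so the first measurement holds; the oversize mask had picked up the edge strip. I'll grasp.

```bash
python3 - <<'E'
from h import *
B=np.array(plane(get_calibration("wrist"),[(271.3,196)],.0105)[0][:2]);print(B)
gripper_to(.060)
move_l([*B,.05])
hit=move_l([*B,-.012],feed=.02,max_force=4);s=observe();print(hit,s["eef_pos"],s["ft_force"],s["time_s"],s["opening"])
move_l([*B,s["eef_pos"][2]+.004],feed=.05)
gripper_to(.03,20);s=observe();print(s["opening"],s["grasp_force"],s["eef_pos"],s["time_s"])
p,d=get_image("wrist");cv2.imwrite("pics/g2.png",p[:,:,::-1])
E
```

```text
[ 0.42789307 -0.02413186]
True [ 0.42795887 -0.02415225 -0.00505822] [-1.47391598  0.27811112  6.29836867] 14.1083 0.06018460259914544
0.04568397807237453 20.8355051279068 [ 0.42797967 -0.02416398 -0.00093993] 14.6333
```

View pics/g2.png

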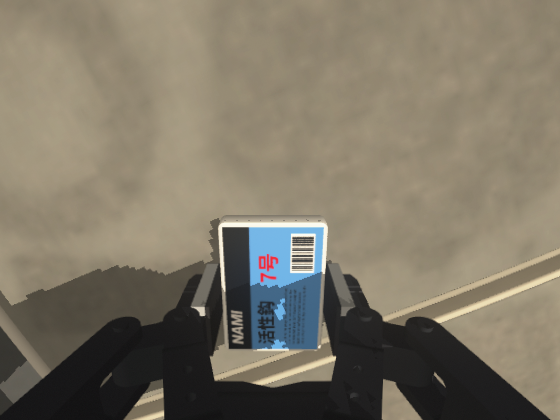

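The box is gripped (45.7 mm opening), with its top-face ends at rows about 225 and 350. I'll compute its offset along the tool, then carry it over.

```bash
python3 - <<'E'
from h import *
W=get_calibration("wrist");s=observe()
q=plane(W,[(273,225),(271,350)],.0105);y=s["tcp_rot"][2];tx=np.array([np.cos(y),np.sin(y)])
e=[(v[:2]-s["eef_pos"][:2])@tx for v in q];print("ends along tool x",np.round(e,4),"yaw",y)
z0=s["eef_pos"][2]
x,yy=s["eef_pos"][:2]
move_l([x,yy,.2],feed=.2)
Y=np.pi+A
movep([*(NEST),.2],[np.pi,0,Y])
s=observe();print(s["opening"],s["grasp_force"],s["eef_pos"],s["tcp_rot"],s["time_s"])
move_l([*NEST,z0+.034+.025],feed=.15)
p,d=get_image("wrist");np.savez("pl.npz",p=p,d=d,**get_calibration("wrist"));cv2.imwrite("pics/pl.png",p[:,:,::-1])
print(z0,observe()["ft_force"])
E
```

```text
ends along tool x [ 0.0313 -0.0317] yaw 1.159037819538404
0.04557076449303884 20.522530674934387 [0.55588363 0.2370666  0.19913317] [-3.14049005e+00 -1.35363099e-03  2.97175075e+00] 17.025
-0.0009546976135261197 [-0.63506101 -0.36003535 -0.3515862 ]
```

View pics/pl.png

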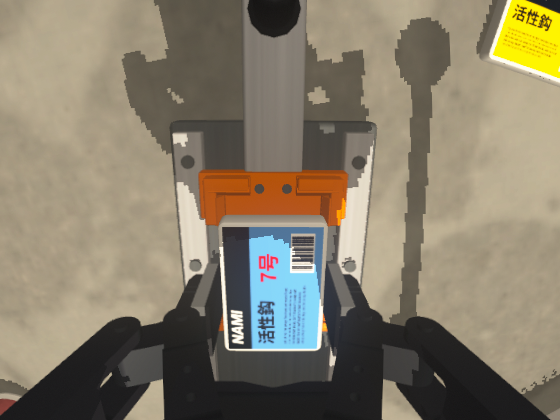

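Over the nest, the box (columns 222–324) is centred on the orange nest (201–348) within about 1 mm. I'll lower it under guard.

```bash
python3 - <<'E'
from h import *
T=NEST+.0005*EY+.0004*EX
move_l([*T,.045],feed=.05)
hit=move_l([*T,.030],feed=.015,max_force=4)
s=observe();print(hit,s["eef_pos"],s["ft_force"],s["time_s"])
p,d=get_image("wrist");np.savez("pl2.npz",p=p,d=d,**get_calibration("wrist"));cv2.imwrite("pics/pl2.png",p[:,:,::-1])
E
```

```text
True [0.55686369 0.23817067 0.03307752] [0.53316399 0.06824811 4.45793612] 19.3417
```

View pics/pl2.png

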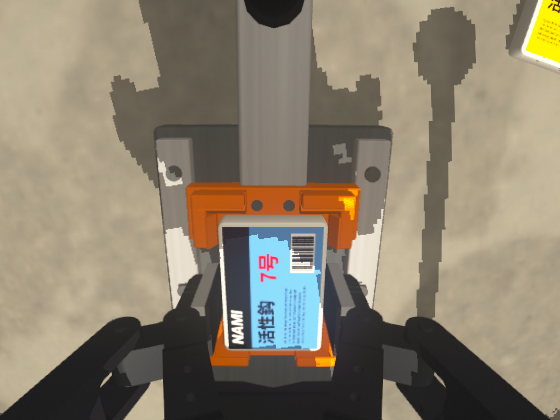

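Contact came at TCP z = 0.0331 m, exactly where the nest floor should be. The picture shows the box inside the locators, so I'll release it and check numerically.

```bash
cat > chk.py <<'E'
from h import *
def boxcheck(ref):
    p,d=get_image("wrist");W=get_calibration("wrist");u=project(W,[*ref,.0445])
    hsv=cv2.cvtColor(p,cv2.COLOR_RGB2HSV).astype(int);H,S,V=hsv[...,0],hsv[...,1],hsv[...,2]
    m=((H>90)&(H<120)&(S>80)).astype(np.uint8)*255
    x,y=u.astype(int);k=np.zeros_like(m);k[max(0,y-90):y+90,max(0,x-90):x+90]=255;m&=k
    m=cv2.morphologyEx(m,cv2.MORPH_CLOSE,np.ones((9,9)))
    b=max(blobs(m),key=cv2.contourArea).reshape(-1,2);R=rect(plane(W,b,.0445))
    o,dd=ray(W,np.argwhere(m>0)[:,::-1]);z=(o+dd*d[m>0][:,None])[:,2]
    v=np.array(R[:2])-ref
    print("blue label rel nest x,y",(v@EX).round(4),(v@EY).round(4),"size",np.round(R[2:4],1),"ang",round(R[4]-A,3),"z pct",np.percentile(z,[5,50,95]).round(4))
    return p,W
def project(W,P):
    T=np.linalg.inv(W["world_from_camera"])
    return cv2.projectPoints(np.array([P],float),cv2.Rodrigues(T[:3,:3])[0],T[:3,3],W["intrinsics"],W["dist_coeffs"])[0].ravel()
E
python3 - <<'E'
from chk import *
gripper_to(.060);hold(.3)
s=observe();T=s["eef_pos"][:2];print(s["grasp_force"],s["opening"])
move_l([*T,.12],feed=.1)
move_l([*(T-.06*EX),.20],feed=.2)
p,W=boxcheck(T);cv2.imwrite("pics/rel.png",p[...,::-1]);np.savez("rel.npz",p=p,**W)
# knob top
K=T-.12*EX;u=project(W,[*K,.072]);g=cv2.cvtColor(p,cv2.COLOR_RGB2GRAY)
r=np.zeros(g.shape,np.uint8);cv2.circle(r,tuple(int(v) for v in u),35,1,-1)
b=blobs(((g<60)&(r>0)).astype(np.uint8)*255)
q=cv2.minEnclosingCircle(b[0]);k=plane(W,[q[0]],.068)[0][:2]-K;print("knob off",k@EX,k@EY,q,u,observe()["time_s"])
E
```

```text
0.0 0.05998418888687951
blue label rel nest x,y -0.0002 0.0046 size [59.9 30.5] ang -0.003 z pct [0.0413 0.0423 0.0434]
knob off -0.001562223794759967 -7.012903358893691e-06 ((274.0, 125.5740737915039), 13.574174880981445) [274.01981125 128.01687579] 21.7083
```

The box is seated: square within 0.003 rad, flat, and with no x offset. Next, the knob.

```bash
python3 - <<'E'
from chk import *
T=np.array([.55686,.23817]);K=T-.1205*EX
move_l([*K,.12],feed=.2)
move_l([*K,.038],feed=.1,max_force=8)
print(observe()["eef_pos"],K)
gripper_to(.0,30);s=observe();print(s["opening"],s["grasp_force"],s["ft_force"])
P0=s["eef_pos"][:2].copy()
hit=move_l([*(P0+.148*EX),.038],feed=.06,max_force=10)
s=observe();d=s["eef_pos"][:2]-P0;print(hit,d@EX,d@EY,s["ft_force"],s["time_s"],s["opening"])
np.save("P0.npy",P0)
E
```

```text
[0.43870761 0.25856138 0.038667  ] [0.4380565  0.25831891]
0.017186339193941642 29.346678592264652 [-0.40655057  0.36840957  4.49123883]
True 0.12041397398501333 -0.0005612169283167323 [-3.12381623 -0.48646127  6.41958066] 25.5667 0.017177556496414163
```

```bash
python3 - <<'E'
from chk import *
P0=np.load("P0.npy")
s=observe();P=s["eef_pos"]
hit=move_l([*(P[:2]+.012*EX),P[2]],feed=.02,max_force=15)
s=observe();d=s["eef_pos"][:2]-P0;print(hit,d@EX,d@EY,s["ft_force"],s["eef_pos"],s["time_s"])
# top-view look for the ball and nest position
p,dp=get_image("top");c=get_calibration("top");cv2.imwrite("pics/top2.png",p[...,::-1])
s2,_=get_image("scene");cv2.imwrite("pics/scene2.png",s2[...,::-1])
sc=get_calibration("scene")
def dark(img,x,y,r=14):
    g=cv2.cvtColor(img,cv2.COLOR_RGB2GRAY);k=np.zeros_like(g);cv2.circle(k,(x,y),r,1,-1)
    b=blobs(((g<55)&(k>0)).astype(np.uint8)*255,10)[0];print(cv2.contourArea(b),cv2.minEnclosingCircle(b));m=cv2.moments(b);return m["m10"]/m["m00"],m["m01"]/m["m00"]
a=dark(p,243,184,10);b=dark(s2,268,144,11);print("ball",tri(c,a,sc,b))
E
```

```text
True 0.12030468771646774 -0.0006213896708048665 [-1.63505873 -0.65675809  5.117407  ] [0.55698077 0.23792149 0.03859959] 25.875
89.0 ((242.7142791748047, 183.7142791748047), 5.758864402770996)
110.5 ((268.0791931152344, 144.25743103027344), 10.742960929870605)
ball (array([0.61712471, 0.34238571, 0.23544477]), np.float64(0.0038416995700745697))
```

The shuttle is against its home stop after 120.3 mm (so it started about 20 mm in, consistent with the given range). I'll let go of the knob and look at the ball from near.

```bash
python3 - <<'E'
from chk import *
gripper_to(.045);P=observe()["eef_pos"];print(P)
move_l([P[0],P[1],.14],feed=.15)
T=np.array([.55686,.23817])
E=T+.0385*EX+.110*EY;print("ball est",E)
Q=E-.05*EX
move_l([*(P[:2]-.04*EX),.33],feed=.3)
movep([*Q,.35],[np.pi,0,np.pi+A])
p,d=get_image("wrist");W=get_calibration("wrist");np.savez("ball.npz",p=p,d=d,**W)
u=project(W,[*E,.25]);print(u)
o,dd=ray(W,np.argwhere(np.ones(d.shape))[:,::-1]);X=(o+dd*d.reshape(-1)[:,None]).reshape(*d.shape,3)
m=(X[...,2]>.235)&(X[...,2]<.275)&(d>0)&(np.linalg.norm(X[...,:2]-E,axis=2)<.04)
ys,xs=np.nonzero(m);print(m.sum(),"z",np.percentile(X[m][:,2],[5,50,99]))
b=blobs((m*255).astype(np.uint8))[0];q=cv2.minEnclosingCircle(b);print(q, "exp r",340*.016/(W["world_from_camera"][2,3]-.25))
c=plane(W,[q[0]],.25)[0][:2];g=cv2.cvtColor(p,cv2.COLOR_RGB2GRAY)
print("ball",c,"nest-frame",(c-T)@EX,(c-T)@EY,observe()["time_s"])
k=np.zeros_like(g);cv2.circle(k,(int(u[0]),int(u[1])),50,1,-1)
b=blobs(((g<60)&(k>0)).astype(np.uint8)*255)[0];q=cv2.minEnclosingCircle(b);c=plane(W,[q[0]],.25)[0][:2];print("dark",q,(c-T)@EX,(c-T)@EY)
E
```

```text
[0.55650655 0.23788365 0.03785754]
ball est [0.61321116 0.34018371]
[274.60756664 274.9707882 ]
1307 z [0.24944772 0.2601146  0.26560572]
((272.6000061035156, 275.79998779296875), 20.576793670654297) exp r 22.86241219093876
ball [0.61367374 0.33850463] nest-frame 0.03923682724935899 0.10842190512915852 28.5667
dark ((272.3605651855469, 276.0247802734375), 20.352920532226562) 0.03943658337780884 0.10823339198216923
```

The ball is at (0.6137, 0.3385) with its top at 0.266, as it must be. I'll pinch it and follow the arc.

```bash
python3 - <<'E'
from chk import *
T=np.array([.55686,.23817])
bx,by=.0393,.109; ph0=np.deg2rad(50); px=bx+.17*np.cos(ph0)
def at(l,dz=0):
    f=ph0-l; xy=T+(px-.17*np.cos(f))*EX+by*EY
    return [*xy,.12+.17*np.sin(f)-.021+dz]
gripper_to(.065)
a=at(0);move_l([a[0],a[1],.30],feed=.2)
move_l(a,feed=.1,max_force=10);gripper_to(0,40);s=observe();print(s["opening"],s["grasp_force"],s["ft_force"],s["eef_pos"],s["time_s"])
for l in np.arange(.1,.91,.1):
    move_l(at(l),feed=.1);s=observe()
    print(round(l,1),s["ft_force"].round(1),s["opening"].round(4))
hit=move_l(at(.935,-.002),feed=.04,max_force=12);hold(.5);s=observe();print(hit,s["ft_force"],s["eef_pos"],at(.92),s["opening"],s["time_s"])
E
```

```text
0.029707730256945734 39.34834063053131 [-1.10671136  1.6915839   3.96643261] [0.61413423 0.33966358 0.23033466] 30.6833Traceback (most recent call last):
  File "<stdin>", line 12, in <module>
AttributeError: 'float' object has no attribute 'round'
```

```bash
python3 - <<'E'
from chk import *
T=np.array([.55686,.23817])
bx,by=.0393,.109; ph0=np.deg2rad(50); px=bx+.17*np.cos(ph0)
def at(l,dz=0):
    f=ph0-l; xy=T+(px-.17*np.cos(f))*EX+by*EY
    return [*xy,.12+.17*np.sin(f)-.021+dz]
for l in np.arange(.2,.91,.1):
    move_l(at(l),feed=.1);s=observe()
    print(round(l,1),s["ft_force"].round(1),round(s["opening"],4))
hit=move_l(at(.935,-.002),feed=.04,max_force=12);hold(.5);s=observe();print(hit,s["ft_force"],s["eef_pos"],at(.92),s["opening"],s["time_s"])
E
```

```text
0.2 [-0.9  5.1  4.9] 0.0296
0.3 [0.5 5.4 4. ] 0.0301
0.4 [1.1 5.7 2.9] 0.0298
0.5 [2.  5.5 2.7] 0.0298
0.6 [3.6 5.9 2.9] 0.0298
0.7 [3.2 5.4 3.7] 0.0294
0.8 [2.4 5.8 4.5] 0.0298
0.9 [2.4 4.7 4.6] 0.0297
False [-0.84473977  3.41201108 10.3120383 ] [0.55581063 0.34978746 0.08832897] [np.float64(0.5541492679622108), np.float64(0.3491862436965145), np.float64(0.0909559911564475)] 0.02981251215258654 34.3833
```

```bash
cat > lev.py <<'E'
from chk import *
T=np.array([.55686,.23817])
bx,by=.0393,.109; ph0=np.deg2rad(50); px=bx+.17*np.cos(ph0)
def at(l,dz=0):
    f=ph0-l; xy=T+(px-.17*np.cos(f))*EX+by*EY
    return [*xy,.12+.17*np.sin(f)-.021+dz]
E
python3 - <<'E'
from lev import *
hit=move_l(at(.92,-.009),feed=.03,max_force=15);hold(.5);s=observe();print(hit,s["ft_force"],s["eef_pos"],s["opening"])
p,d=get_image("wrist");W=get_calibration("wrist");np.savez("down.npz",p=p,d=d,**W)
P,dt=get_image("top");S,ds=get_image("scene");np.savez("down_ts.npz",P=P,S=S,ds=ds)
# ball height from scene: look for lever ball / stamp contact is hidden
g=cv2.cvtColor(p,cv2.COLOR_RGB2GRAY);u=project(W,[*at(.92)[:2],.112]);print(u,observe()["time_s"])
E
```

```text
True [-4.10916603 -2.7002694  10.29902459] [0.55632954 0.34995227 0.08710382] 0.029825149630558753
[271.16655026 307.33322419] 35.25
```

The lever is on its stop: the force rose steeply at the expected height. I'll return it along the arc, let go and draw the shuttle out.

```bash
python3 - <<'E'
from lev import *
for l in np.arange(.8,-.01,-.16): move_l(at(max(l,0)),feed=.13)
print(observe()["ft_force"],observe()["eef_pos"])
gripper_to(.065);a=at(0);move_l([a[0],a[1],.31],feed=.15)
P0=np.load("P0.npy");H=P0+.1203*EX
Q=T+.0393*EX+.109*EY-.05*EX
move_l([*Q,.35],feed=.2)
p,d=get_image("wrist");W=get_calibration("wrist")
o,dd=ray(W,np.argwhere(np.ones(d.shape))[:,::-1]);X=(o+dd*d.reshape(-1)[:,None]).reshape(*d.shape,3)
m=(X[...,2]>.2)&(X[...,2]<.28)&(np.linalg.norm(X[...,:2]-(T+.0393*EX+.109*EY),axis=2)<.02)
print("ball top z",np.percentile(X[m][:,2],[50,99]) if m.any() else None)
movep([*(H-.02*EX),.30],[np.pi,0,np.pi+A])
p,d=get_image("wrist");W=get_calibration("wrist")
u=project(W,[*H,.072]);g=cv2.cvtColor(p,cv2.COLOR_RGB2GRAY);r=np.zeros_like(g);cv2.circle(r,tuple(int(v) for v in u),25,1,-1)
q=cv2.minEnclosingCircle(blobs(((g<60)&(r>0)).astype(np.uint8)*255)[0]);k=plane(W,[q[0]],.068)[0][:2]-H
print("knob off",k@EX,k@EY,q[1],observe()["time_s"])
E
```

```text
[-0.07843057  6.53777019  1.25067168] [0.61287549 0.33982145 0.22693259]
ball top z [0.25829038 0.26376497]
knob off -0.00466962099152436 -3.75233860665016e-05 11.884963989257812 39.625
```

```bash
python3 - <<'E'
from lev import *
P0=np.load("P0.npy");H=P0+.1200*EX
gripper_to(.045)
move_l([*H,.12],feed=.25);move_l([*H,.038],feed=.1,max_force=8)
gripper_to(0,30);s=observe();P=s["eef_pos"].copy();print("grip",s["opening"],P)
hit=move_l([*(P[:2]-.148*EX),.038],feed=.06,max_force=10)
s=observe();e=s["eef_pos"][:2]-P[:2];print(hit,e@EX,e@EY,s["ft_force"],s["time_s"])
hit=move_l([*(s["eef_pos"][:2]-.012*EX),.038],feed=.02,max_force=14)
s=observe();e=s["eef_pos"][:2]-P[:2];print(hit,e@EX,e@EY,s["ft_force"],s["time_s"])
np.save("out.npy",s["eef_pos"])
E
```

```text
grip 0.01687966601218531 [0.55728979 0.23799182 0.03902234]
True -0.1399343585492409 0.0006289670222417547 [2.13056534 0.6702947  1.72010928] 44.2583
True -0.13986084658703526 0.000637975585040005 [1.33176396 0.78560501 0.62178244] 44.55
```

The stroke out was 139.9 mm, stop to stop, which confirms it had been fully home. I'll release, check the box and hand in.

```bash
python3 - <<'E'
from lev import *
gripper_to(.045);s=observe();P=s["eef_pos"]
move_l([P[0],P[1],.14],feed=.12)
n=np.load("out.npy")[:2]+.1203*EX
move_l([*(n-.06*EX),.20],feed=.2)
boxcheck(n)
p,d=get_image("wrist");W=get_calibration("wrist")
P,_=get_image("top");c=get_calibration("top");S,_=get_image("scene");sc=get_calibration("scene")
g=cv2.cvtColor(P,cv2.COLOR_RGB2GRAY);k=np.zeros_like(g);cv2.circle(k,(243,184),10,1,-1)
b=blobs(((g<55)&(k>0)).astype(np.uint8)*255,10);print("ball in top",[cv2.minEnclosingCircle(x) for x in b[:1]])
s=observe();print(s["ft_force"],s["time_s"])
E
```

```text
blue label rel nest x,y -0.0019 0.004 size [59.1 30.4] ang -0.008 z pct [0.0414 0.0425 0.0436]
ball in top [((242.8333282470703, 183.8333282470703), 5.892663478851318)]
[ 0.35706378  0.99324466 -0.10876848] 46.7
```

The box is still flat and square in the pocket, and the ball is back at its starting pixel. Handing in.

```bash
python3 -c "
from plant import *
print(job_done())"
```

```text
the job is handed in; nothing more can be done
None
```

The blue box was set in the nest, pushed home, pressed with the lever right down, drawn fully out still seated, and the job is handed in; the stamp's force on the box and the other items' final positions were not measured directly, and no verdict came back.

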